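# Slide the top base plate off the stack into the jig corner

### The arm

A 6-joint arm with a two-finger parallel gripper is mounted at the origin on the work surface. World frame = base frame: x ahead of the robot, y to its left, z up, the work surface at z = 0. Lengths are in mm, angles in rad, forces in N, time in s.
With the tool pointing down it reaches from about 300 to 775 mm from the base axis. Payload 14.6 kg.
Tool frame: the origin (TCP) lies at the very end of the fingers, on their centre line; the grasp point (between the pads) lies 19 mm behind it; z points along the fingers, y is the line along which they close (so a half turn about z gives the same grasp; the last joint's range is limited). The gripper opens to 94 mm and grips with 3 to 60 N. Pads are 16 mm wide; open, the fingers measure 119 mm over their backs; the gripper's body (75 mm by 177 mm) begins 78 mm behind the grasp point.
Start: joints at [1.215, 0.3, 1.521, -0, 1.321, -0.067], TCP at [156.639, 527.213, 205.446] pointing down, gripper open.
Joint ranges: [-3.03, 3.03], [-0.79, 2.21], [0.23, 2.52], [-1.04, 4.18], [0, 3.07], [-2.55, 2.55]. Speed limits (rad/s): [2.22, 2.22, 2.57, 3.14, 3.14, 3.14].

### API

Orientations are given as [roll, pitch, yaw] about the fixed x, y, z axes, in that order (R = Rz(yaw) Ry(pitch) Rx(roll)).
In Python, from cell import manip, eyes, ticket gives the robot as it stands. The module is installed in compiled form; this text tells all that it offers.
- The arm moves only by the tool arm_command, never from a script. Its argument "plan" is a list of rows, each a list of 5 numbers: the opening, from -1 (shut) to 1 (fully open), then the shift along the tool's x, y, z in m, then the turn about the tool's z in rad. In form: [[jaw, dx, dy, dz, roll], ...]. A call has 1 to 20 rows; each row shifts and turns the commanded pose from where the row before left it, along the tool's axes as they then stand; what a row does not reach is not made up. A row lasts 1/8 s, in which the tool goes at most 62.5 mm and 10.7 degrees, less where a joint would pass 70% of its speed; a pose out of reach is approached as far as the arm can. A call is refused whole if a number of a shift passes 0.0625 or a number of a turn 0.188, either way. A call with a gripper value outside its range is refused whole. The fingers move at their own pace and stop on an object; "newtons" is the grip in N (left out, the last holds). Time passes only in rows, so rows that do not move let the fingers close. It gives the time, the measured TCP pose, the force, the opening and the grip force at its end, in the units of the state.
- manip.read_state(): the state, without advancing time (a new reading comes with each control period).
- eyes.camera(name): name is "side" or "top" or "wrist"; returns a dict with "img" (420x560x3 uint8, blue, green, red), "z_map" (420x560 float32, mm along the optical axis (not along the pixel's ray), 0 where there is no reading), "fx", "fy", "cx", "cy" (pixels), "dist" ([k1, k2, p1, p2, k3] as OpenCV has them; the pictures are not rectified), "eye" and "orientation" of the camera in the world. Camera axes: x right, y down, z forward; pixel columns grow to the right and rows downward; lengths in mm; the calibration is good to about 2 mm. A picture is of the moment at which its call begins.
- ticket.sign_off(): hands the job in; it is judged then, once.
The state is a dict: "clock": time; "joints": joint angles; "qd": joint speeds; "effort": joint torques, N m; "eef_pos": TCP position; "eef_rot": TCP orientation; "wrist_force": force on the tool from outside, world axes, zero at the start; "moment": the same for the moment, N m; "finger_gap": finger opening in mm; "finger_force": force on a finger pad.
Only numpy, scipy, OpenCV 4.12 (cv2) and the standard library are available. Lean on these libraries where they do the work, as an engineer would, in place of code of your own. Each camera call takes 0.05 s, during which the arm holds its last target. There are 200 camera calls.

### The job

Slide the top base plate sideways off the stack onto the jig's bed, keeping it flat and leaving the plates below lying as they are. Press it snugly home against the tongue of the end stop and then that of the side stop, each time with a light steady push of about 10 newtons held for a moment, never hard, and leave it lying square against both.

Things in the scene. Friction and masses are not known exactly. Their poses are not given: they have to be found in the camera images.
- top_plate: Topmost of four identical flat aluminium base plates stacked on the jig's board: 100 mm along its own x, 90 mm along y, 10 mm thick (too wide to grip across), about 0.25 kg. Origin: centre of its underside; its top face is 10 mm above that, at first 52 mm above the table. At the start its axes are parallel to the jig's within 4 degrees.
- plate_2: aluminium base plate like the top one (100 x 90 x 10 mm, origin at the centre of its underside), second from the top of the stack; its edges are only roughly in line with the others (a few mm, a few degrees). It must stay where it lies.
- plate_3: aluminium base plate like the top one (100 x 90 x 10 mm, origin at the centre of its underside), third from the top of the stack; its edges are only roughly in line with the others (a few mm, a few degrees). It must stay where it lies.
- plate_4: aluminium base plate like the top one (100 x 90 x 10 mm, origin at the centre of its underside), the lowest of the stack; its edges are only roughly in line with the others (a few mm, a few degrees). It must stay where it lies.
- jig: Fixed wooden assembly jig on the table, its x axis away from the robot within 20 degrees. Origin: on the table under the middle of its 12 mm high base board (x -85 to +115, y -155 to +155 mm). The stack stands on the board at about x 0, y +85 mm. Its raised bed lies beside the stack on the -y side, so the top plate slides off towards -y. Nothing encloses stack or bed otherwise.
- bed (a point): Point on the bed of the jig (jig x 0, y -51 mm), axes as the jig's. The bed is a wooden block with a flat top 40 mm above the table, 2 mm lower than the top plate's underside in the stack; it runs from jig y +28 to -130 mm and x -65 to +105 mm. A gap of about 12 mm parts it from the stack, and lower plates cannot ride onto it. The plate drags with 1 to 3 N.
- end_stop: Adjustable end stop: dark steel block (90 x 14 x 18 mm) across the -y end of the bed, with a rigid steel tongue (bar 90 x 6 mm, 14 mm high) standing out of its front. The plate bears on the tongue's front face, 6 to 28 mm ahead of the block's front: set anew for each job and not measured. Origin: on the bed, middle of the block's front face; y points out to the plate, parallel to jig y.
- side_stop: Like the end stop (block and tongue 80 mm wide), on the +x side of the bed; the tongue's front face stands 6 to 24 mm ahead of the block's front: set anew for each job and not measured. It does not give. Origin: on the bed, middle of the block's front face; its y points out to the plate, parallel to the jig's -x; its x is parallel to jig y.
- housing: Bystander: white metal housing 90 x 110 x 55 mm with a brass ring on top and a black knob on one side, beyond the jig. Origin: centre of its underside.
- screwdriver: Bystander: screwdriver lying on the table beyond the jig. Origin under its middle.
- carton: Bystander: open cardboard box 120 x 90 x 50 mm standing beyond the stack's +y side. Origin: centre of its underside.
Not all that is in view belongs to the job. Leave any blue look-alike of the top_plate alone.

How it is judged (in metres and radians):
On the way, in this order (a step that is already met when the one before it is completed fails the run):
1. the top plate has come off the stack and lies on the bed (z of top_plate in the frame of jig between 0.037 and 0.043 m and y of top_plate in the frame of jig below -0.008 m), for 0.05 s.
2. the plate bears on the end stop with at least 2 N (contact force between top_plate and end_stop above 2 N), for 0.2 s.
3. the plate bears on the side stop with at least 2 N (contact force between top_plate and side_stop above 2 N), for 0.2 s.
At the end, for the whole second after the job is handed in: The top plate lies flat and still on the bed, its edges within 2.5 mm of the tongues of both the end stop and the side stop and square to the jig within 0.04 rad; the three other plates lie within 5 mm of where they were (z of top_plate in the frame of jig between 0.037 and 0.043 m and y of end_tongue_c0 in the frame of top_plate above -0.0505 m and x of side_tongue_c0 in the frame of top_plate below 0.0555 m and angle between the x axis of top_plate and the x axis of jig, either way round below 0.04 rad and angle between top_plate's own z axis and vertical below 0.03 rad and linear speed of top_plate below 0.01 m/s and distance of each of plate_2, plate_3, plate_4 from where it was at the start of the episode below 0.005 m); the robot touches nothing.
It fails at once if a lower plate is shifted by more than 5 mm (distance of any of plate_2, plate_3, plate_4 from where it was at the start of the episode above 0.005 m).
It fails at once if the top plate is lifted or tipped instead of slid flat (more than 8 mm up or 0.15 rad) (z of top_plate in the frame of jig above 0.05 m or angle between top_plate's own z axis and vertical above 0.15 rad).
It fails at once if the plate is driven hard (over 30 N) against a stop (contact force between top_plate and end_stop above 30 N or contact force between top_plate and side_stop above 30 N).
It fails at once if a bystander is moved by more than 15 mm (distance of any of housing, screwdriver, carton from where it was at the start of the episode above 0.015 m).
It also fails if it takes over 72 s, if anything falls off the work surface, if the arm or the gripper's body presses on something with over 40 N, if the wrist force passes 120 N, or if a joint passes its speed limit or range.

## Working session

There is one attempt and no reset: what is moved stays moved. The work goes in short steps, Python scripts to look and compute and a tool call to move; the robot and the scene stay as the last step left them, time stands still between calls to the robot, and variables do not carry over. Pictures are saved under pics/ and viewed, at most 10 in all, crops included, and the job is handed in when it is done.

Besides the shell and the picture viewer there is one more tool, called after "Call:" as a command line: name --pt "numbers of a row" for each row, then --argument value for the rest. arm_command: Moves the arm, as the interface text tells. Its arguments: {"type":"object","properties":{"plan":{"type":"array"},"newtons":{"type":"number"}},"required":["plan"]}

```bash
mkdir -p pics; cat > h.py <<'E'
import numpy as np, cv2
from cell import manip, eyes, ticket
from scipy.spatial.transform import Rotation as R
def cam(n):
    c=eyes.camera(n); np.savez('%s.npz'%n, **{k:np.array(v) for k,v in c.items()}); return c
def ld(n):
    return dict(np.load('%s.npz'%n))
def rot(c):
    o=np.array(c['orientation'],float)
    return o if o.shape==(3,3) else R.from_euler('xyz',o).as_matrix()
def ray(c,px):
    K=np.array([[c['fx'],0,c['cx']],[0,c['fy'],c['cy']],[0,0,1]],float)
    p=cv2.undistortPoints(np.array(px,float).reshape(-1,1,2),K,np.array(c['dist'],float)).reshape(-1,2)
    return np.c_[p,np.ones(len(p))]@rot(c).T
def at_z(c,px,z):
    d=ray(c,px); e=np.array(c['eye'],float); return e+d*((z-e[2])/d[:,2])[:,None]
def at_d(c,px):
    d=ray(c,px); z=np.array([c['z_map'][int(round(v)),int(round(u))] for u,v in px]); return np.array(c['eye'])+d*z[:,None]
E
python3 - <<'E'
from h import *
print(manip.read_state())
for n in('top','side'):
    c=cam(n); cv2.imwrite(f'pics/{n}0.png',c['img']); print(n,c['fx'],c['eye'],c['orientation'],c['dist'])
E
```

```text
{'clock': 0.0, 'joints': array([ 1.21541385e+00,  3.00477818e-01,  1.52159332e+00,  2.66811168e-05,
        1.32070400e+00, -6.66024356e-02]), 'qd': array([-0.00206076,  0.00077467, -0.00107674,  0.00139383, -0.00018665,
       -0.00107375]), 'effort': array([-4.76944206e-04, -5.31806731e+01, -3.52735698e+01,  7.07880151e-02,
        2.44071818e-02, -8.89574630e-05]), 'eef_pos': array([156.53420193, 526.97359428, 204.87747162]), 'eef_rot': array([-3.14041451e+00, -1.04483870e-04,  2.85280593e+00]), 'wrist_force': array([ 0.01036696,  0.35739383, -0.62933136]), 'moment': array([ 0.00834706,  0.01645297, -0.04731644]), 'finger_force': 0.0, 'finger_gap': 93.95939319059771}
top 391.9262989995018 [456.33367138  69.43977698 887.28096518] [-2.98559382  0.0226416  -1.5894016 ] [-0.0928811  0.         0.         0.         0.       ]
side 414.9915587622648 [584.73046274 784.34031514 490.88534884] [-2.11722344 -0.014452   -3.12892106] [-0.10680421  0.          0.          0.          0.        ]
```

View pics/top0.png

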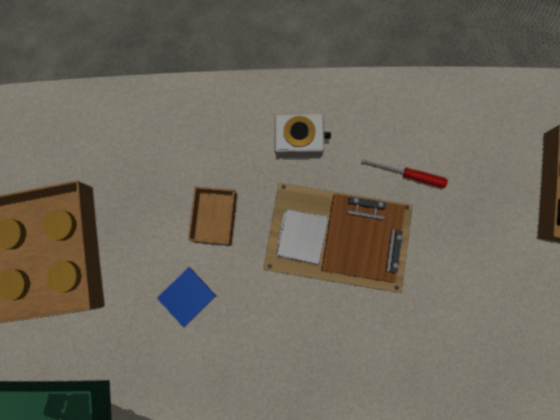

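View pics/side0.png

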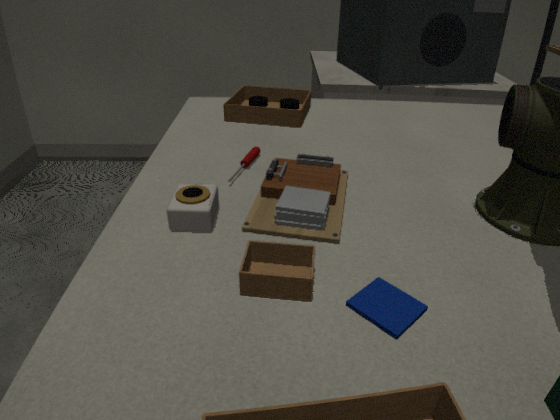

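The top view shows the jig with board corners near (283,185), (411,206), (402,291) and (265,270). The grey stack is at (302,237), the end stop at (395,250) and the side stop at (367,205). There are two candidates for the plate: the grey one on the stack and the blue look-alike at (187,296). The grey one fits, being aluminium and on the jig. I'll confirm it in an enlarged crop.

```bash
python3 - <<'E'
from h import *
c=ld('top'); im=c['img'][178:298,260:420]
cv2.imwrite('pics/crop1.png',cv2.resize(np.clip(im*1.4,0,255).astype('uint8'),None,fx=5,fy=5,interpolation=cv2.INTER_CUBIC))
E
```

```text
(no output)
```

View pics/crop1.png

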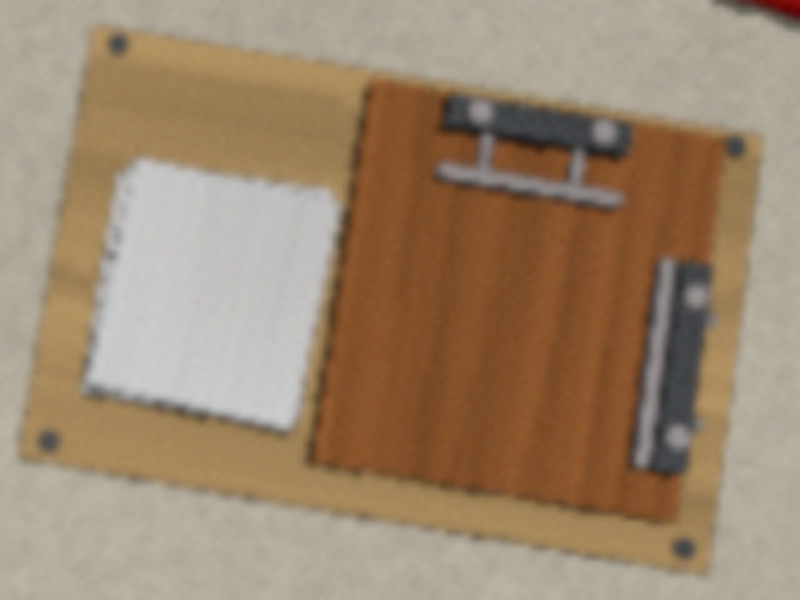

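The crop shows the grey stack's top plate with corners near (140,158), (342,193), (295,430) and (90,387) in crop pixels. The side tongue's front edge runs from (436,176) to (622,206), and the end tongue's front edge from (660,260) to (634,466). The blue plate isn't on the jig, so I'll leave it alone.

```bash
python3 - <<'E'
from h import *
c=ld('top'); np.set_printoptions(precision=1,suppress=True)
f=lambda P:[((x+.5)/5-.5+260,(y+.5)/5-.5+178) for x,y in P]
B=at_z(c,f([(93,25),(760,135),(708,573),(22,458)]),12)
print('board',B, [np.linalg.norm(B[i]-B[(i+1)%4]) for i in range(4)],at_d(c,f([(200,100)])))
# order: (+115,+155),(+115,-155),(-85,-155),(-85,155)
J=np.array([(115,155),(115,-155),(-85,-155),(-85,155)],float)
W=B[:,:2]; a=J-J.mean(0); b=W-W.mean(0)
th=np.arctan2((a[:,0]*b[:,1]-a[:,1]*b[:,0]).sum(),(a*b).sum()); Rm=np.array([[np.cos(th),-np.sin(th)],[np.sin(th),np.cos(th)]])
o=W.mean(0)-Rm@J.mean(0); print('jig',o,th)
tj=lambda P:(P[:,:2]-o)@Rm
bed=at_z(c,f([(372,78),(722,133),(672,523),(310,463)]),40);print('bed jig',tj(bed))
pl=at_z(c,f([(140,158),(342,193),(295,430),(90,387)]),52);print('plate',tj(pl),tj(pl).mean(0),at_d(c,f([(220,290)])))
tg=at_z(c,f([(436,180),(622,208),(658,260),(632,466)]),54);print('tongues',tj(tg))
np.savez('jig.npz',o=o,th=th)
# orthophoto-free depth: heights inside stack & bed
Z=c['z_map']; print(at_d(c,f([(500,350),(550,450)])))
E
```

```text
board [[ 656.1   85.1   12. ]
 [ 598.4 -217.2   12. ]
 [ 403.5 -181.2   12. ]
 [ 460.7  120.2   12. ]] [np.float64(307.71927618789425), np.float64(198.17101294182024), np.float64(306.7832133058274), np.float64(198.5081299686818)] [[620.4  37.1  10.5]]
jig [514.9 -45.5] -0.18577794884589524
bed jig [[ 104.8   27.6]
 [ 105.7 -128.3]
 [ -65.7 -127.6]
 [ -65.5   29.3]]
plate [[ 51.1 122.2]
 [ 50.2  34.1]
 [-53.   38.7]
 [-49.4 127.1]] [-0.3 80.5] [[530.1  32.2  50.4]]
tongues [[  62.1   -4.8]
 [  63.1  -85.5]
 [  43.3 -103.7]
 [ -45.1 -103.9]]
[[ 502.3  -88.    41.7]
 [ 459.1 -107.9   39.5]]
```

Call:
arm_command --pt "0.1 0 0 0 0.1835" --pt "0.1 0 0 0 0.1835" --pt "0.1 0 0 0 0.1835" --pt "0.1 0 0 0 0.1835" --pt "0.1 0 0 0 0.1835" --pt "0.1 0 0 0 0.1835" --pt "0.1 0 0 0 0.1835" --pt "0.1 0 0 0 0.1835" --pt "0.1 -0.0315 0.0416 0 0" --pt "0.1 -0.0315 0.0416 0 0" --pt "0.1 -0.0315 0.0416 0 0" --pt "0.1 -0.0315 0.0416 0 0" --pt "0.1 -0.0315 0.0416 0 0" --pt "0.1 -0.0315 0.0416 0 0" --pt "0.1 -0.0315 0.0416 0 0" --pt "0.1 -0.0315 0.0416 0 0" --pt "0.1 -0.0315 0.0416 0 0" --pt "0.1 -0.0315 0.0416 0 0" --pt "0.1 -0.0315 0.0416 0 0" --pt "0.1 0 0 0 0"

```text
clock: 2.6
eef_pos: [543.4, 99.7, 204.6]
eef_rot: [-3.14, 0.001, 1.381]
wrist_force: [-1.1, -0.5, -1.3]
finger_gap: 52.2
finger_force: 0.0
```

```bash
cat > s.py <<'E'
from h import *
np.set_printoptions(precision=2,suppress=True)
j=np.load('jig.npz'); th=float(j['th']); Rm=np.array([[np.cos(th),-np.sin(th)],[np.sin(th),np.cos(th)]])
def st():
    s=manip.read_state(); p=s['eef_pos']; y=s['eef_rot'][2]
    f=s['wrist_force']
    print('t',round(s['clock'],2),'TCP jig',(p[:2]-j['o'])@Rm,'z',round(p[2],2),'tool yaw-jig %.4f'%(y-th),'F jig',f[:2]@Rm,f[2],'gap',round(s['finger_gap'],1))
tj=lambda P:(P[:,:2]-j['o'])@Rm
if __name__=='__main__': st()
E
python3 s.py; python3 - <<'E'
from s import *
c=cam('wrist'); cv2.imwrite('pics/w1.png',c['img'])
E
```

```text
t 2.6 TCP jig [  1.18 147.99] z 204.56 tool yaw-jig 1.5671 F jig [-0.98 -0.69] -1.2806884802452465 gap 52.2
```

View pics/w1.png

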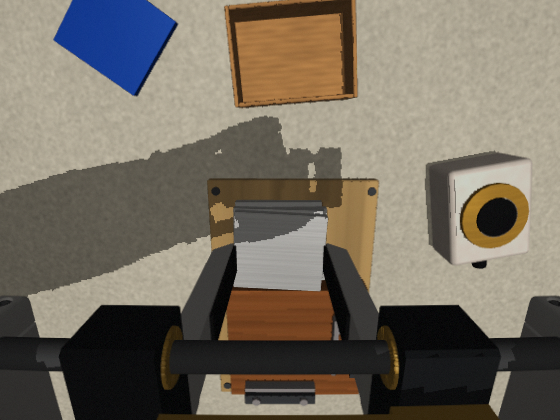

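The wrist picture shows the stack's +y edge around v 203–220 at u 233–327. It is clear of the carton (v < 107), and the fingers are free of everything. I'll descend behind the +y edge.

Call:
arm_command --pt "0.1 0 0 0.03 0" --pt "0.1 0 0 0.03 0" --pt "0.1 0 0 0.03 0" --pt "0.1 0 0 0.03 0" --pt "0.1 0 0 0.02 0" --pt "0.1 0 0 0.01 0" --pt "0.1 0 0 0.005 0" --pt "0.1 0 0 0.004 0" --pt "0.1 0 0 0 0" --pt "0.1 0 0 0 0"

```text
clock: 3.9
eef_pos: [542.4, 102.1, 46.8]
eef_rot: [3.141, -0.0, 1.385]
wrist_force: [0.3, 0.6, -0.7]
finger_gap: 51.7
finger_force: 0.0
```

```bash
python3 s.py; python3 - <<'E'
from s import *
c=cam('wrist'); im=c['img'][180:310,200:370]
cv2.imwrite('pics/w2.png',c['img'])
E
```

```text
t 3.9 TCP jig [ -0.19 150.16] z 46.84 tool yaw-jig 1.5705 F jig [0.18 0.69] -0.697670448769991 gap 51.7
```

View pics/w2.png

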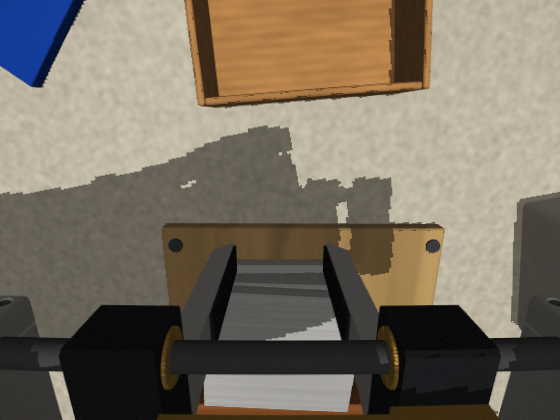

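Call:
arm_command --pt "0.1 0 0 0.0015 0" --pt "0.1 -0.005 0 0 0" --pt "0.1 -0.005 0 0 0" --pt "0.1 -0.003 0 0 0" --pt "0.1 -0.003 0 0 0" --pt "0.1 -0.003 0 0 0" --pt "0.1 -0.003 0 0 0" --pt "0.1 -0.003 0 0 0" --pt "0.1 -0.003 0 0 0" --pt "0.1 -0.003 0 0 0"

```text
clock: 5.2
eef_pos: [536.5, 71.4, 45.0]
eef_rot: [3.142, -0.0, 1.385]
wrist_force: [1.2, 1.3, -1.1]
finger_gap: 51.3
finger_force: 0.8
```

```bash
python3 s.py; python3 - <<'E'
from s import *
c=cam('side'); cv2.imwrite('pics/s1.png',cv2.resize(np.clip(c['img'][130:250,220:380]*1.4,0,255).astype('uint8'),None,fx=5,fy=5,interpolation=cv2.INTER_CUBIC))
E
```

```text
t 5.2 TCP jig [ -0.37 118.93] z 44.95 tool yaw-jig 1.5706 F jig [0.94 1.54] -1.1421494740221392 gap 51.3
```

View pics/s1.png

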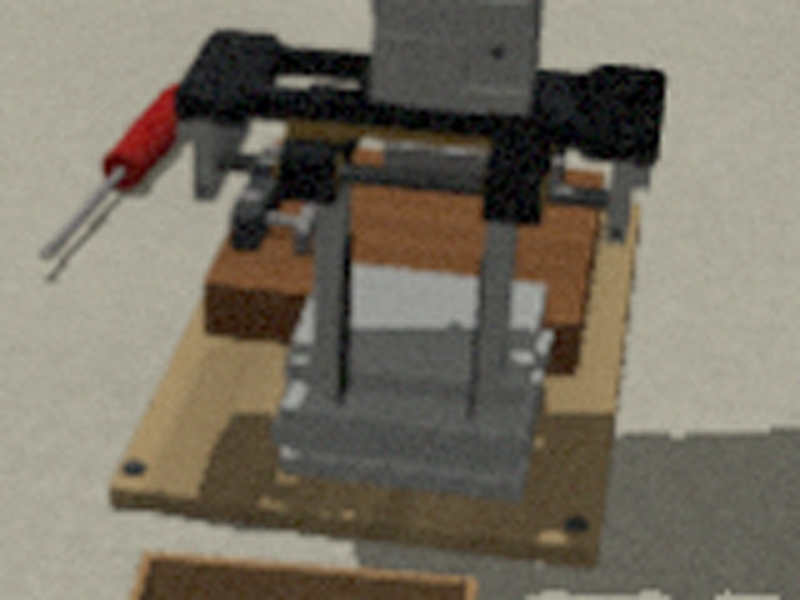

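The side crop shows both fingers on the top plate's +y edge, with the finger bottoms near (335,400) and (475,410). The lower plates lie undisturbed, so I'll keep sliding.

Call:
arm_command --pt "0.1 -0.004 0 0 0" --pt "0.1 -0.004 0 0 0" --pt "0.1 -0.004 0 0 0" --pt "0.1 -0.004 0 0 0" --pt "0.1 -0.004 0 0 0" --pt "0.1 -0.004 0 0 0" --pt "0.1 -0.004 0 0 0" --pt "0.1 -0.004 0 0 0" --pt "0.1 -0.004 0 0 0" --pt "0.1 -0.004 0 0 0" --pt "0.1 -0.004 0 0 0" --pt "0.1 -0.004 0 0 0" --pt "0.1 -0.004 0 0 0" --pt "0.1 -0.004 0 0 0" --pt "0.1 -0.004 0 0 0" --pt "0.1 -0.004 0 0 0" --pt "0.1 -0.004 0 0 0" --pt "0.1 -0.004 0 0 0" --pt "0.1 -0.004 0 0 0" --pt "0.1 -0.004 0 0 0"

```text
clock: 7.75
eef_pos: [521.6, -7.3, 44.9]
eef_rot: [-3.141, 0.0, 1.385]
wrist_force: [-0.3, 1.6, -0.8]
finger_gap: 51.6
finger_force: 0.7
```

```bash
python3 s.py; python3 - <<'E'
from s import *
c=cam('top'); cv2.imwrite('pics/t2.png',cv2.resize(np.clip(c['img'][178:298,260:420]*1.4,0,255).astype('uint8'),None,fx=5,fy=5,interpolation=cv2.INTER_CUBIC))
E
```

```text
t 7.75 TCP jig [-0.44 38.8 ] z 44.88 tool yaw-jig 1.5705 F jig [-0.55  1.51] -0.8007258319718338 gap 51.6
```

View pics/t2.png

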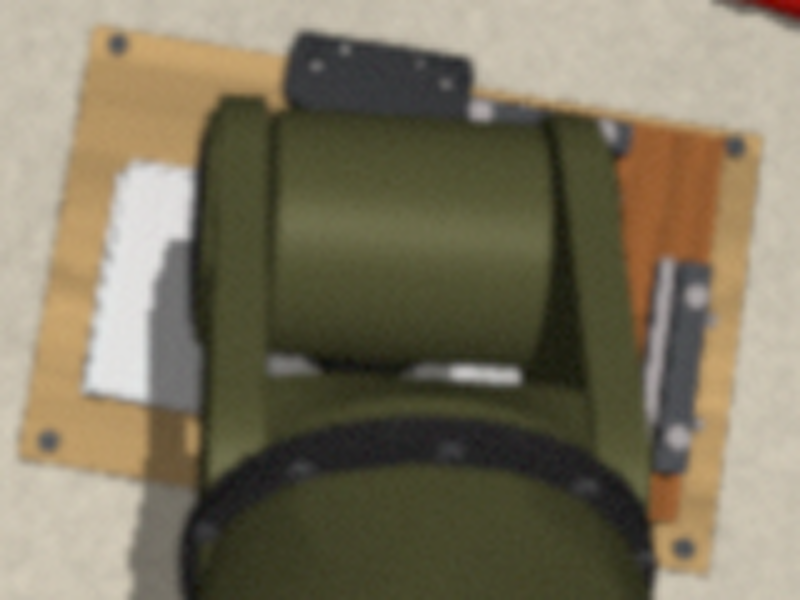

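The lower stack edges haven't moved: the left edge still runs from (118,178) to (88,390). A strip of the plate shows at (485,375), and its front edge has about 45 mm to go to the end tongue.

Call:
arm_command --pt "0.1 -0.005 0 0.0005 0" --pt "0.1 -0.005 0 0 0" --pt "0.1 -0.005 0 0 0" --pt "0.1 -0.005 0 0 0" --pt "0.1 -0.005 0 0 0" --pt "0.1 -0.005 0 0 0" --pt "0.1 -0.004 0 0 0" --pt "0.1 -0.003 0 0 0" --pt "0.1 -0.001 0 0 0" --pt "0.1 0 0 0 0"

```text
clock: 9.05
eef_pos: [514.9, -44.5, 44.7]
eef_rot: [3.141, -0.0, 1.385]
wrist_force: [1.3, 3.1, 3.7]
finger_gap: 51.8
finger_force: 1.9
```

```bash
python3 s.py; python3 - <<'E'
from s import *
c=cam('wrist'); cv2.imwrite('pics/w3.png',np.clip(c['img']*1.4,0,255).astype('uint8'))
E
```

```text
t 9.05 TCP jig [-0.18  0.98] z 44.67 tool yaw-jig 1.5704 F jig [0.68 3.26] 3.6537574198307374 gap 51.8
```

View pics/w3.png

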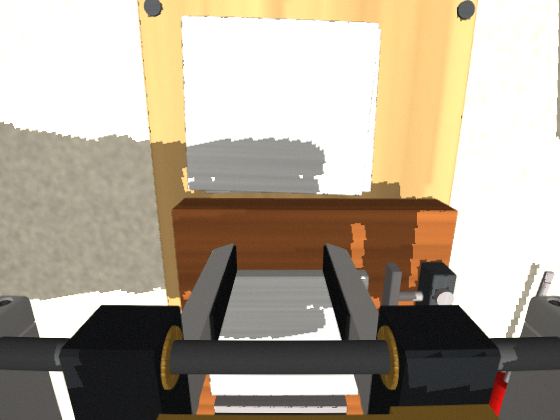

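The wrist view shows the plate flat on the bed between the fingers, with its front edge near v 395. The end tongue's bar is at v 400–410, so they are nearly touching. The stack behind is in order. I'll press in small steps and watch the force.

Call:
arm_command --pt "0.1 -0.0005 0 -0.0005 0" --pt "0.1 0 0 0 0" --pt "0.1 0 0 0 0"

```text
clock: 9.48
eef_pos: [514.4, -45.0, 44.7]
eef_rot: [-3.141, 0.0, 1.385]
wrist_force: [0.0, -0.4, 0.3]
finger_gap: 51.9
finger_force: 0.0
```

Call:
arm_command --pt "0.1 -0.0005 0 0 0" --pt "0.1 0 0 0 0" --pt "0.1 0 0 0 0"

```text
clock: 9.85
eef_pos: [514.5, -45.4, 44.9]
eef_rot: [-3.141, 0.0, 1.385]
wrist_force: [-0.3, 0.2, -1.1]
finger_gap: 51.7
finger_force: 0.2
```

Call:
arm_command --pt "0.1 -0.0005 0 0 0" --pt "0.1 0 0 0 0" --pt "0.1 0 0 0 0"

```text
clock: 10.22
eef_pos: [514.4, -45.8, 44.9]
eef_rot: [-3.142, 0.0, 1.385]
wrist_force: [0.0, 1.1, -1.1]
finger_gap: 51.6
finger_force: 0.6
```

```bash
python3 s.py
```

```text
t 10.22 TCP jig [-0.43 -0.39] z 44.93 tool yaw-jig 1.5706 F jig [-0.18  1.08] -1.0745404460156263 gap 51.6
```

Call:
arm_command --pt "0.1 -0.0005 0 0 0" --pt "0.1 -0.0005 0 0 0" --pt "0.1 0 0 0 0"

```text
clock: 10.6
eef_pos: [514.2, -46.9, 45.0]
eef_rot: [-3.142, 0.0, 1.385]
wrist_force: [-0.7, 0.1, -1.5]
finger_gap: 51.6
finger_force: 0.4
```

Call:
arm_command --pt "0.1 -0.0005 0 0 0" --pt "0.1 -0.0005 0 0 0" --pt "0.1 0 0 0 0"

```text
clock: 10.98
eef_pos: [514.1, -47.9, 45.0]
eef_rot: [3.142, 0.0, 1.385]
wrist_force: [-0.0, 0.5, -0.5]
finger_gap: 51.7
finger_force: 0.5
```

Call:
arm_command --pt "0.1 -0.0005 0 0 0" --pt "0.1 -0.0005 0 0 0" --pt "0.1 0 0 0 0"

```text
clock: 11.35
eef_pos: [513.9, -48.8, 45.0]
eef_rot: [3.142, 0.0, 1.385]
wrist_force: [0.4, 0.7, -0.4]
finger_gap: 51.4
finger_force: 0.6
```

Call:
arm_command --pt "0.1 -0.0005 0 0 0" --pt "0.1 -0.0005 0 0 0" --pt "0.1 0 0 0 0"

```text
clock: 11.72
eef_pos: [513.8, -49.6, 45.0]
eef_rot: [3.141, -0.0, 1.385]
wrist_force: [2.1, 3.8, -1.1]
finger_gap: 51.8
finger_force: 2.1
```

Call:
arm_command --pt "0.1 -0.0005 0 0 0" --pt "0.1 -0.0005 0 0 0" --pt "0.1 0 0 0 0"

```text
clock: 12.1
eef_pos: [513.8, -49.8, 45.0]
eef_rot: [3.141, -0.002, 1.385]
wrist_force: [3.8, 10.3, -1.3]
finger_gap: 51.9
finger_force: 5.6
```

Call:
arm_command --pt "0.1 -0.0005 0 0 0" --pt "0.1 -0.0005 0 0 0" --pt "0.1 0 0 0 0"

```text
clock: 12.48
eef_pos: [513.8, -50.0, 45.1]
eef_rot: [3.141, -0.003, 1.385]
wrist_force: [4.6, 17.4, -0.4]
finger_gap: 51.8
finger_force: 9.0
```

Contact with the end stop at TCP y ≈ -49.5. I'll ease to about 10 N and hold.

Call:
arm_command --pt "0.1 0.001 0 0 0" --pt "0.1 0 0 0 0" --pt "0.1 0 0 0 0" --pt "0.1 0 0 0 0" --pt "0.1 0 0 0 0" --pt "0.1 0 0 0 0"

```text
clock: 13.22
eef_pos: [513.8, -49.8, 45.0]
eef_rot: [3.141, -0.001, 1.385]
wrist_force: [3.9, 11.3, -1.5]
finger_gap: 51.5
finger_force: 5.5
```

```bash
python3 s.py
```

```text
t 13.22 TCP jig [-0.25 -4.42] z 45.03 tool yaw-jig 1.5706 F jig [ 1.77 11.79] -1.5381853576436408 gap 51.5
```

Call:
arm_command --pt "0.1 0.003 0 0 0" --pt "0.1 0.01 0 0 0" --pt "0.1 0.01 0 0 0" --pt "-0.05 0 0 -0.03 0" --pt "-0.05 0 0 -0.03 0" --pt "-0.05 -0.018 -0.02 0 0" --pt "-0.05 -0.018 -0.02 0 0" --pt "-0.05 -0.018 -0.02 0 0" --pt "-0.05 -0.018 -0.02 0 0" --pt "-0.05 0 0 0 0.1745" --pt "-0.05 0 0 0 0.1745" --pt "-0.05 0 0 0 0.1745" --pt "-0.05 0 0 0 0.1745" --pt "-0.05 0 0 0 0.1745" --pt "-0.05 0 0 0 0.1745" --pt "-0.05 0 0 0 0.1745" --pt "-0.05 0 0 0 0.1745" --pt "-0.05 0 0 0 0.1748" --pt "-0.05 0 0 0 0"

```text
clock: 15.6
eef_pos: [425.9, -83.8, 105.0]
eef_rot: [3.141, -0.0, -0.185]
wrist_force: [0.1, 0.3, -0.2]
finger_gap: 44.7
finger_force: 0.0
```

```bash
python3 s.py; python3 - <<'E'
from s import *
c=cam('side'); cv2.imwrite('pics/s4.png',cv2.resize(np.clip(c['img'][130:250,220:380]*1.4,0,255).astype('uint8'),None,fx=5,fy=5,interpolation=cv2.INTER_CUBIC))
E
```

```text
t 15.6 TCP jig [-80.39 -54.05] z 104.99 tool yaw-jig 0.0012 F jig [0.04 0.27] -0.16819633175368312 gap 44.7
```

View pics/s4.png

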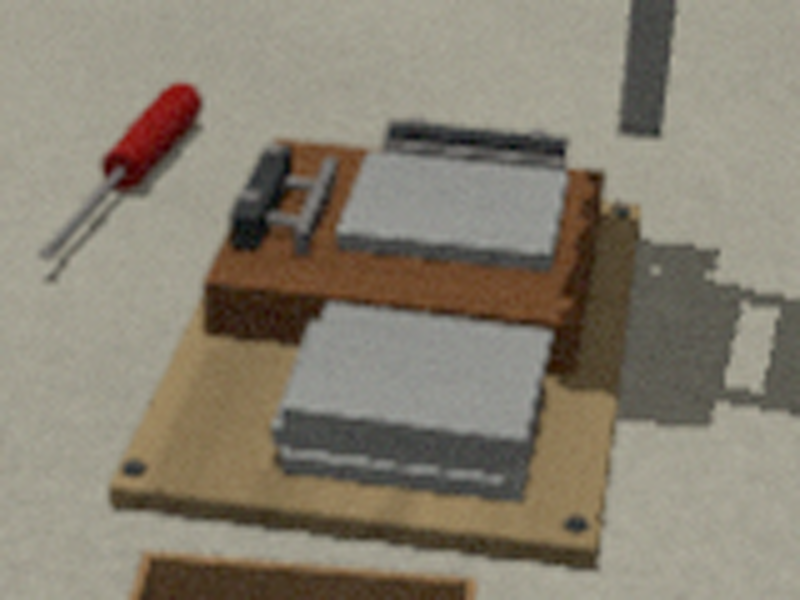

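The side crop shows the plate flat on the bed against the end tongue, near (475,155). It has a gap of roughly 12 mm to the side tongue at (318,205). The three other plates are still stacked. Next I'll push from the -x side.

Call:
arm_command --pt "-0.05 0 0 0.025 0" --pt "-0.05 0 0 0.02 0" --pt "-0.05 0 0 0.01 0" --pt "-0.05 0 0 0.0053 0" --pt "-0.05 0.005 0 0 0" --pt "-0.05 0.005 0 0 0" --pt "-0.05 0.005 0 0 0" --pt "-0.05 0.003 0 0 0" --pt "-0.05 0.002 0 0 0" --pt "-0.05 0.002 0 0 0" --pt "-0.05 0.001 0 0 0" --pt "-0.05 0.001 0 0 0" --pt "-0.05 0 0 0 0"

```text
clock: 17.27
eef_pos: [449.2, -88.5, 44.6]
eef_rot: [-3.142, 0.001, -0.186]
wrist_force: [-2.2, 0.1, 1.9]
finger_gap: 44.4
finger_force: 1.3
```

Call:
arm_command --pt "-0.05 0.001 0 0 0" --pt "-0.05 0.001 0 0 0" --pt "-0.05 0.001 0 0 0" --pt "-0.05 0.001 0 0 0" --pt "-0.05 0 0 0 0"

```text
clock: 17.9
eef_pos: [453.5, -89.3, 44.6]
eef_rot: [-3.142, -0.0, -0.186]
wrist_force: [-1.0, 0.5, -1.1]
finger_gap: 45.3
finger_force: 0.5
```

```bash
python3 s.py
```

```text
t 17.9 TCP jig [-52.22 -54.36] z 44.64 tool yaw-jig -0.0002 F jig [-1.04  0.33] -1.1162096641254087 gap 45.3
```

Call:
arm_command --pt "-0.05 0.001 0 0 0" --pt "-0.05 0.001 0 0 0" --pt "-0.05 0.001 0 0 0" --pt "-0.05 0 0 0 0"

```text
clock: 18.4
eef_pos: [456.5, -89.9, 44.7]
eef_rot: [3.142, -0.0, -0.186]
wrist_force: [-0.3, 0.2, -1.4]
finger_gap: 44.7
finger_force: 0.5
```

Call:
arm_command --pt "-0.05 0.0005 0 0 0" --pt "-0.05 0.0005 0 0 0" --pt "-0.05 0 0 0 0"

```text
clock: 18.77
eef_pos: [457.3, -90.0, 44.7]
eef_rot: [3.142, -0.0, -0.186]
wrist_force: [-1.3, -0.2, -0.7]
finger_gap: 44.6
finger_force: 0.8
```

Call:
arm_command --pt "-0.05 0.0005 0 0 0" --pt "-0.05 0.0005 0 0 0" --pt "-0.05 0 0 0 0"

```text
clock: 19.15
eef_pos: [458.3, -90.2, 44.6]
eef_rot: [3.142, -0.0, -0.186]
wrist_force: [-1.0, 1.2, -1.2]
finger_gap: 44.4
finger_force: 0.7
```

Call:
arm_command --pt "-0.05 0.0005 0 0 0" --pt "-0.05 0.0005 0 0 0" --pt "-0.05 0 0 0 0"

```text
clock: 19.52
eef_pos: [459.3, -90.4, 44.6]
eef_rot: [3.142, -0.0, -0.186]
wrist_force: [-0.9, 0.7, -0.5]
finger_gap: 44.9
finger_force: 0.7
```

Call:
arm_command --pt "-0.05 0.0005 0 0 0" --pt "-0.05 0.0005 0 0 0" --pt "-0.05 0 0 0 0"

```text
clock: 19.9
eef_pos: [460.3, -90.6, 44.7]
eef_rot: [3.142, -0.0, -0.186]
wrist_force: [-0.7, 0.7, -0.7]
finger_gap: 44.3
finger_force: 0.6
```

Call:
arm_command --pt "-0.05 0.0005 0 0 0" --pt "-0.05 0.0005 0 0 0" --pt "-0.05 0 0 0 0"

```text
clock: 20.27
eef_pos: [460.8, -90.7, 44.6]
eef_rot: [-3.142, 0.001, -0.186]
wrist_force: [-4.8, 0.8, 3.1]
finger_gap: 44.9
finger_force: 2.8
```

Call:
arm_command --pt "-0.05 0.0005 0 0 0" --pt "-0.05 0.0005 0 0 0" --pt "-0.05 0 0 0 0"

```text
clock: 20.65
eef_pos: [461.0, -90.7, 44.5]
eef_rot: [-3.141, 0.003, -0.186]
wrist_force: [-12.5, 1.6, 7.2]
finger_gap: 44.8
finger_force: 6.0
```

Call:
arm_command --pt "-0.05 -0.0003 0 0 0" --pt "-0.05 0 0 0 0" --pt "-0.05 0 0 0 0" --pt "-0.05 0 0 0 0" --pt "-0.05 0 0 0 0" --pt "-0.05 0 0 0 0"

```text
clock: 21.4
eef_pos: [460.9, -90.7, 44.5]
eef_rot: [-3.142, 0.003, -0.186]
wrist_force: [-10.4, 1.9, 6.2]
finger_gap: 45.1
finger_force: 5.0
```

Call:
arm_command --pt "-0.05 -0.001 0 0 0" --pt "-0.05 -0.002 0 0 0" --pt "-0.05 -0.01 0 0 0" --pt "-0.05 -0.02 0 0 0" --pt "-0.05 0 0 -0.03 0" --pt "-0.05 0 0 -0.05 0" --pt "-0.05 -0.03 0 -0.05 0" --pt "-0.05 -0.04 0 0 0" --pt "-0.05 0 -0.05 0 0" --pt "-0.05 0 -0.05 0 0" --pt "-0.05 0 -0.05 0 0" --pt "-0.05 0 -0.05 0 0" --pt "-0.05 0 -0.05 0 0" --pt "-0.05 0 0 0 0" --pt "-0.05 0 0 0 0"

```text
clock: 23.28
eef_pos: [406.5, 173.4, 174.5]
eef_rot: [3.141, 0.0, -0.186]
wrist_force: [0.7, -0.3, -0.0]
finger_gap: 44.3
finger_force: 0.0
```

```bash
python3 s.py; python3 - <<'E'
from s import *
c=cam('top'); cv2.imwrite('pics/t5.png',cv2.resize(np.clip(c['img'][178:298,260:420]*1.4,0,255).astype('uint8'),None,fx=5,fy=5,interpolation=cv2.INTER_CUBIC))
E
```

```text
t 23.27 TCP jig [-146.99  195.12] z 174.47 tool yaw-jig 0.0002 F jig [ 0.71 -0.13] -0.027234161683264264 gap 44.3
```

View pics/t5.png

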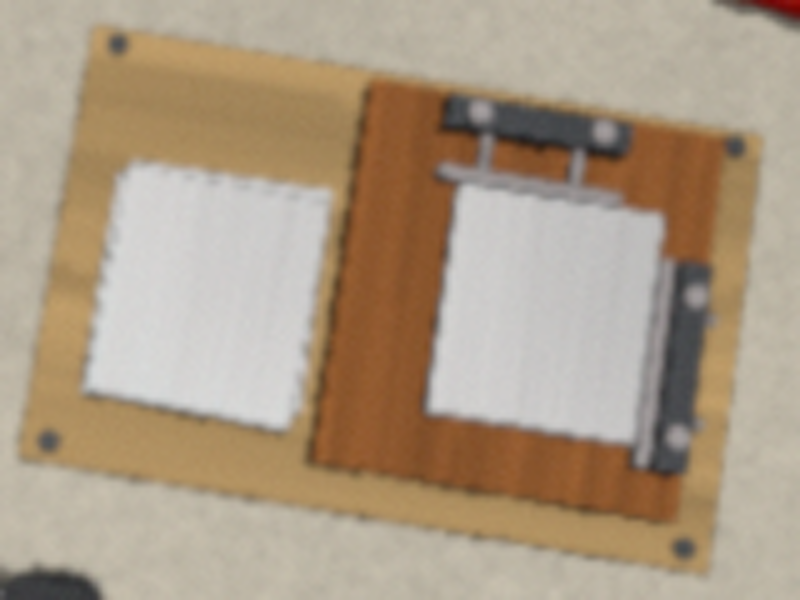

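The final crop shows the plate's edges at (455,185)–(664,212) along the side tongue and (664,212)–(638,443) along the end tongue, with no gap visible. I'll check the pixel profiles numerically, since 2.5 mm is only about one pixel.

```bash
python3 - <<'E'
from s import *
c=ld('top'); im=c['img']
for v in (235,245,255): print('end',v,im[v,382:400,0])
for u in (356,366,376): print('side',u,im[206:224,u,0])
f=lambda P:[((x+.5)/5-.5+260,(y+.5)/5-.5+178) for x,y in P]
P=tj(at_z(c,f([(455,183),(664,212),(638,444),(428,413)]),50)); print(P,P.mean(0))
g=cv2.threshold(im[170:300,345:400,0],95,255,0)[1]
E
```

```text
end 235 [133 132 135 138 135 135 134 129 113  95  99 101  77  47  49  71  86  92]
end 245 [137 137 137 137 135 136 130 111  99 108  94  65  52  54  56  54  53  53]
end 255 [140 139 139 138 138 131 109 102 107  86  56  49  54  56  55  53  53  58]
side 356 [ 78  77  79  82  87  94 101 105 108 119 138 143 144 143 144 143 143 144]
side 366 [ 25  21  26  30  31  31  40  71  98 100 105 130 138 138 138 138 139 140]
side 376 [ 51  54  73  81  85  83  74  68  68  84 101 100 103 128 136 135 136 135]
[[  62.8   -13.56]
 [  65.01 -104.67]
 [ -35.3  -106.22]
 [ -36.68  -16.08]] [ 13.96 -60.13]
```

```bash
python3 -c "
from cell import ticket; print(ticket.sign_off())"
```

```text
the job is handed in; nothing more can be done
None
```

I slid the top plate flat onto the bed, pressed it against the end stop and then the side stop, and handed the job in at about 23 s; no verdict came back. In the last picture it looks square and flush with both tongues, and the lower plates look undisturbed. The pushes were held at about 11 N and 10 N, but the end-stop push briefly read 17 N (the limit is 30 N) before I eased it.

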